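Lock the access panel of the key-cutting machine

TASK

The access panel on top of the key-cutting machine stands sprung slightly ajar. Set a fingertip in the slot of its round fastener, press the panel down flush and, while it is down, turn the fastener clockwise (seen from above) as far as it goes, so that the panel stays locked down when you let go. Only push and turn: do not lift the panel, and leave the padlock, the jar and the brush where they are.

Things in the scene. Friction and masses are not known exactly. Their poses are not given: they have to be found in the camera images.
- slot (a point): Centre of the fastener: a round steel turnplate 90 mm across with one straight slot right across its middle, 40 mm wide, 12 mm deep. Point on its axis, on the slot's floor (2 mm above the panel's top; 102 mm above the table when the panel is flush). The slot runs along this frame's y; z up. A black dot beside the slot, on the turnplate's top, marks its -y end. The fastener rides on the panel.
- collar (a point): On the fastener's axis, at the top of the fixed dark collar around the turnplate (92 mm inside, 104 mm outside, as high as the turnplate: 14 mm above the panel). So the fastener is turned only from within the slot: a fingertip (some 30 x 22 mm with shut fingers) 20 to 30 mm off the axis pushes on the slot's wall and follows the arc. Axes as panel_front.
- latch (a joint): Turn of the fastener, rad: 0 = slot parallel to the hinge (unlocked), grows clockwise seen from above, stop at 1.571 = slot square to the hinge, dot towards the panel's front edge (locked). Starts at 0 to 0.35. Needs 0.05 N m (2 to 3 N on the wall); stays where left. Unless the panel is held down flush its cam strikes the keeper and stops it at about 1.1. Locked, it holds the panel down.
- panel (a joint): Angle of the panel about its hinge, rad: 0 flush with the deck, positive with the front edge raised. Starts at about 0.06 to 0.08 (front edge some 15 mm up). A spring lifts it: about 3.5 N down on the fastener brings it flush, 4.5 N brings it to its bottom stop at -0.02 (fastener 3 mm below flush).
- panel_front (a point): Middle of the panel's front (free) edge, on its top face. The panel is an aluminium plate 220 mm (x, front edge to hinge) by 200 mm (y) by 6 mm. This frame's +x points from the front edge to the hinge, y is parallel to the hinge, z up. The fastener's axis is 60 mm from the front edge.
- machine: Key-cutting machine, fixed: dark grey deck 300 mm (x) by 400 mm (y), its top 100 mm above the table, with a motor hood at its +y end (y 112 to 198 mm, up to 194 mm above the table). A key vise 38 mm high stands on the deck at x -128, y 88. Origin at the centre of its underside. The fastener's axis is at x -50, y -60 mm; the panel's hinge is on its far (+x) side.
- padlock: Brass padlock, 40 x 18 x 64 mm high, standing on the deck between panel and hood. Leave alone. Origin at its underside.
- jar: Small glass jar with a steel cap, 60 mm across, 75 mm high, standing on the table to the +y side (hood end) of the machine. Leave alone. Origin at its underside.
- brush: Wooden chip brush lying on the table to the -y side of the machine. Leave alone.

How it is judged:
On the way, in this order (a step that is already met when the one before it is completed fails the run):
1. the panel is pressed down flush (value of joint panel below 0.012 rad), for 0.1 s.
2. the fastener is turned to its locked position with the panel down (value of joint latch above 1.35 rad and value of joint panel below 0.015 rad), for 0.2 s.
At the end, for the whole second after the job is handed in: Fastener turned beyond 1.35 rad (of 1.571) and the panel held by it within 0.015 rad of flush (about 3 mm at the front edge), at rest, with the robot clear (all of step 2 and velocity of joint panel below 0.02 rad/s); the robot touches nothing.
It fails at once if the panel is lifted open (value of joint panel above 0.15 rad).
It fails at once if the padlock is moved more than 20 mm or lifted (distance of padlock from where it was at the start of the episode above 0.02 m).
It fails at once if the jar is moved more than 20 mm or lifted (distance of jar from where it was at the start of the episode above 0.02 m).
It fails at once if the brush is moved more than 20 mm or lifted (distance of brush from where it was at the start of the episode above 0.02 m).
It also fails if it takes over 40 s, if anything falls off the work surface, if the arm or the gripper's body presses on something with over 40 N, if the wrist force passes 120 N, or if a joint passes its speed limit or range.

ROBOT

A 6-joint arm with a two-finger parallel gripper is mounted at the origin on the work surface. World frame = base frame: x ahead of the robot, y to its left, z up, the work surface at z = 0. Lengths are in m, angles in rad, forces in N, time in s.
With the tool pointing down it reaches from about 0.2 to 0.875 m from the base axis. Payload 3.4 kg.
Tool frame: the origin (TCP) lies midway between the tips of the shut fingers; the grasp point (between the pads) lies 19 mm behind it; z points along the fingers, y is the line along which they close (so a half turn about z gives the same grasp; the last joint's range is limited). The gripper opens to 94 mm and grips with 3 to 60 N. Pads are 16 mm wide; open, the fingers measure 119 mm over their backs; the gripper's body (75 mm by 177 mm) begins 78 mm behind the grasp point.
Start: joints at [-1.403, 0.276, 1.505, -0, 1.361, -0.121], TCP at [0.164, -0.551, 0.205] pointing down, gripper open.
Joint ranges: [-2.89, 2.89], [-0.75, 2.08], [0.22, 2.7], [-1.18, 4.32], [0.11, 2.71], [-2.7, 2.7]. Speed limits (rad/s): [2.57, 2.57, 3.14, 3.14, 3.14, 3.14].

INTERFACE

Orientations are given as a 3x3 rotation matrix whose columns are the frame's x, y, z axes.
In Python, from plant import r gives the robot as it stands. The module is installed in compiled form; this text tells all that it offers. Calls block until the motion is done:
- r.goto(position, orientation): joint-space move of the TCP to a pose.
- r.move_l(position, frame=None, rate=0.15): straight line of the TCP; frame=None keeps the orientation; rate is the mean speed in m/s.
- r.move_joints(angles): joint-space move.
- r.command_gripper(opening): opening from 0.0 (shut) to 1.0 (fully open); the grip force is fixed at half the most; returns when the fingers have stopped.
- r.hold(seconds).
- r.solve_ik(position, orientation): joint angles nearest the present ones, or None.
- r.get_state(): the state.
- r.capture(name): name is "side" or "top" or "wrist"; returns (picture, depth): 384x512x3 uint8, red, green, blue; 384x512 float32, m along the optical axis (not along the pixel's ray), 0 where there is no reading.
- r.camera_model(name): a dict with "intrinsics" (3x3 intrinsics, pixels), "extrinsics" (4x4, takes a point from camera to world coordinates). Camera axes: x right, y down, z forward; pixel columns grow to the right and rows downward; lengths in m; the calibration is good to about 2 mm. The wrist camera is an equidistant fisheye: a pixel r from the principal point sees the ray r / f radians off the axis. A picture is of the moment at which its call begins: read the wrist's pose just before it. camera_model takes no time and is no camera call; for the wrist camera it gives the pose at the moment of the call.
A pose or a line that the arm cannot do raises r.PlanningError and nothing moves.
- r.job_done(): hands the job in; it is judged then, once.
The state is a dict: "clock": time; "qpos": joint angles; "joint_velocities": joint speeds; "joint_torque": joint torques, N m; "ee_pos": TCP position; "eef_rot": TCP orientation; "force": force on the tool from outside, world axes, zero at the start; "ft_torque": the same for the moment, N m; "gripper_width": opening from 0.0 (shut) to 1.0 (fully open); "gripper_force": force on a finger pad.
Only numpy, scipy, OpenCV 4.12 (cv2) and the standard library are available. Lean on these libraries where they do the work, as an engineer would, in place of code of your own. Each camera call takes 0.05 s, during which the arm holds its last target. There are 200 camera calls.

## Working session

There is one attempt and no reset: what is moved stays moved. The work goes in short steps, each a Python script; the robot and the scene stay as the last script left them, time stands still between calls to the robot, and variables do not carry over. Pictures are saved under pics/ and viewed, at most 10 in all, crops included, and the job is handed in when it is done.

```bash
mkdir -p pics; python3 - <<'E'
from plant import r
import cv2,numpy as np
for n in("top","side"):
    p,d=r.capture(n);cv2.imwrite(f"pics/{n}0.png",cv2.cvtColor(p,cv2.COLOR_RGB2BGR));np.save(f"pics/{n}0d.npy",d)
    m=r.camera_model(n);print(n,np.round(m["intrinsics"],1).tolist(),np.round(m["extrinsics"],3).tolist())
print(r.get_state())
E
```

```text
top [[349.3, 0.0, 255.2], [0.0, 349.3, 192.5], [0.0, 0.0, 1.0]] [[-0.001, -0.991, 0.134, 0.414], [-1.0, 0.003, 0.015, 0.064], [-0.015, -0.134, -0.991, 0.995], [0.0, 0.0, 0.0, 1.0]]
side [[462.5, 0.0, 252.3], [0.0, 462.5, 197.3], [0.0, 0.0, 1.0]] [[0.982, -0.128, 0.135, 0.364], [-0.185, -0.599, 0.779, -0.968], [-0.019, -0.791, -0.612, 0.91], [0.0, 0.0, 0.0, 1.0]]
{'clock': 0.1, 'qpos': array([-1.40300593e+00,  2.76523223e-01,  1.50597985e+00, -1.63752367e-05,
        1.36071953e+00, -1.20987444e-01]), 'joint_velocities': array([-2.28674426e-04, -9.73330953e-04, -4.06460266e-03,  6.94467176e-05,
        5.86832405e-05,  6.89473134e-04]), 'joint_torque': array([ 1.71327738e-03, -4.05455089e+01, -2.37778813e+01,  7.02751265e-02,
        2.99028587e-02, -4.23755887e-05]), 'ee_pos': array([ 0.16365942, -0.55068838,  0.20470675]), 'eef_rot': array([[ 9.58591688e-01,  2.84783939e-01, -2.87999195e-04],
       [ 2.84784027e-01, -9.58590363e-01,  1.60438708e-03],
       [ 1.80830420e-04, -1.61996969e-03, -9.99998671e-01]]), 'force': array([-0.06238556, -0.68790714, -0.42135449]), 'ft_torque': array([0.04358975, 0.01026149, 0.07132489]), 'gripper_force': 0.0, 'gripper_width': 0.9992829717057967}
```

View pics/top0.png

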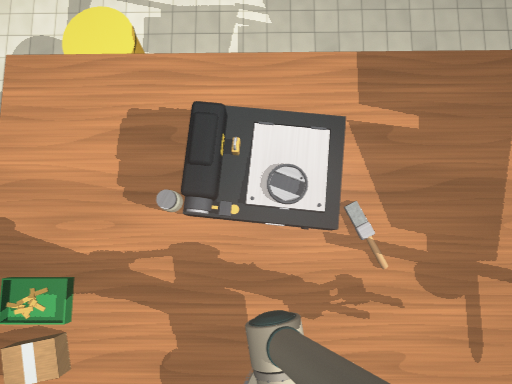

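View pics/side0.png

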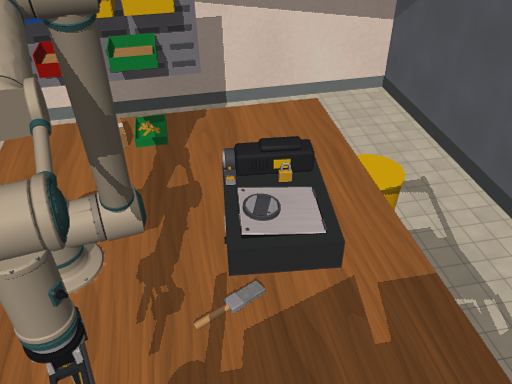

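The top view shows the panel with corners near (254,122), (330,129), (325,211) and (247,205). The fastener is near (287,184), with its front towards the robot, and the hood is on the left (+y). Next I'll move above it and take a close look.

```bash
cat >h.py <<'E'
from plant import r
import cv2,numpy as np
def ray(n,m,uv,z):
    K=m["intrinsics"];E=m["extrinsics"];x=(uv[0]-K[0,2])/K[0,0];y=(uv[1]-K[1,2])/K[1,1]
    if n=="wrist":
        t=np.hypot(x,y);s=np.sin(t)/max(t,1e-9);d=np.array([x*s,y*s,np.cos(t)])
    else: d=np.array([x,y,1.])
    d=E[:3,:3]@d;o=E[:3,3];return o+d*(z-o[2])/d[2]
def R(a): # tool down, tool x at world angle a
    c,s=np.cos(a),np.sin(a);return np.array([[c,s,0],[s,-c,0],[0,0,-1.]])
E
python3 - <<'E'
from h import *
m=r.camera_model("top")
f=ray("top",m,(287,184),.12);print(f)
P=[ray("top",m,u,.11) for u in((254,122),(330,129),(325,211),(247,205))];print(np.round(P,3))
r.command_gripper(0.)
print(r.get_state()["gripper_width"])
r.move_l([.164,-.551,.33])
r.goto([f[0],f[1],.33],R(0.))
m=r.camera_model("wrist");p,d=r.capture("wrist");np.savez("w1.npz",p=p,d=d,K=m["intrinsics"],E=m["extrinsics"])
print(m,r.get_state()["ee_pos"],r.get_state()["force"])
cv2.imwrite("pics/w1.png",cv2.cvtColor(p,cv2.COLOR_RGB2BGR))
E
```

```text
[ 0.5532046  -0.00307132  0.12      ]
[[ 0.72   0.081  0.11 ]
 [ 0.7   -0.118  0.11 ]
 [ 0.485 -0.099  0.11 ]
 [ 0.501  0.099  0.11 ]]
0.003506643925708733
{'intrinsics': array([[297.31863964,   0.        , 256.603601  ],
       [  0.        , 297.31863964, 189.74871381],
       [  0.        ,   0.        ,   1.        ]]), 'extrinsics': array([[-1.02125845e-03, -9.67239818e-01, -2.53862348e-01,
         6.26263582e-01],
       [-9.99999423e-01,  9.03478815e-04,  5.80539704e-04,
        -2.24100441e-03],
       [-3.32161864e-04,  2.53862795e-01, -9.67240183e-01,
         5.08645452e-01],
       [ 0.00000000e+00,  0.00000000e+00,  0.00000000e+00,
         1.00000000e+00]])} [ 0.55325511 -0.00389389  0.3299454 ] [ 0.28039431 -0.38851158  0.11054879]
```

View pics/w1.png

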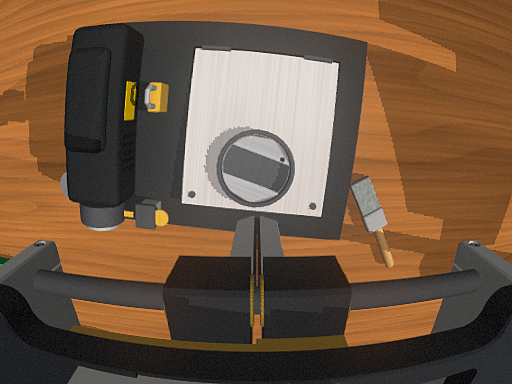

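The wrist view shows the collar centred near (256,168). The slot band runs from (225,160) to (290,175) and the dot is at about (282,159). Next I'll segment the slot and collar.

```bash
python3 - <<'E'
from h import *
w=np.load("w1.npz");p=w["p"];m=dict(intrinsics=w["K"],extrinsics=w["E"])
g=cv2.cvtColor(p,cv2.COLOR_RGB2GRAY)
print(g[168,205:305:2].tolist());print(g[120:215:2,256].tolist())
c=cv2.resize(p[118:218,200:310],None,fx=5,fy=5,interpolation=cv2.INTER_CUBIC)
cv2.imwrite("pics/w1c.png",cv2.cvtColor(c,cv2.COLOR_RGB2BGR))
d=w["d"]
for v in((168,256),(150,256),(100,260),(168,330)):
    K=w["K"];x=(v[1]-K[0,2])/K[0,0];y=(v[0]-K[1,2])/K[0,0];t=np.hypot(x,y);k=np.tan(t)/t
    print(v,w["E"]@[x*k*d[v],y*k*d[v],d[v],1])
E
```

```text
[151, 154, 165, 159, 160, 168, 101, 101, 99, 111, 101, 105, 97, 102, 101, 102, 98, 102, 100, 99, 98, 100, 104, 99, 101, 101, 103, 97, 98, 101, 97, 102, 108, 98, 97, 103, 89, 92, 84, 84, 87, 89, 106, 98, 96, 226, 214, 212, 213, 216]
[216, 213, 213, 214, 230, 92, 102, 143, 141, 188, 189, 184, 181, 187, 185, 190, 180, 84, 101, 101, 101, 102, 102, 98, 99, 103, 101, 104, 101, 97, 98, 93, 178, 192, 185, 180, 186, 188, 176, 184, 172, 81, 92, 73, 214, 218, 66, 69]
(168, 256) [ 0.55305968 -0.0012216   0.11424551  1.        ]
(150, 256) [ 0.57853826 -0.00127651  0.12252569  1.        ]
(100, 260) [ 0.64451522 -0.00667131  0.10503483  1.        ]
(168, 330) [ 0.55080647 -0.10683732  0.09918188  1.        ]
```

View pics/w1c.png

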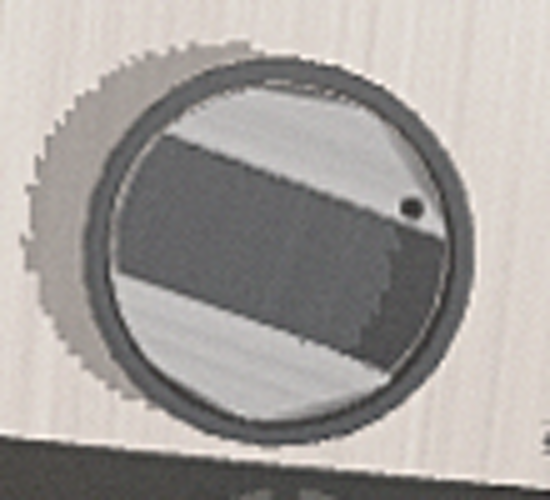

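The crop shows the slot's upper edge from about (170,135) to (440,238) and its lower edge from (118,270) to (385,372). The collar's outer rim is centred near (280,250), and the dot is at (411,208), beside the slot's right end.

```bash
python3 - <<'E'
from h import *
w=np.load("w1.npz");m=dict(intrinsics=w["K"],extrinsics=w["E"])
g=cv2.cvtColor(w["p"],cv2.COLOR_RGB2GRAY)
Z=.1235
W=lambda u:ray("wrist",m,u,Z)[:2]
# collar rim outer and slot edges
e=np.array([[0,0]]*0)
def tow(L): return np.array([W((200+x/5,118+y/5)) for x,y in L],np.float32)
a=tow([(170,135),(440,238)]);b=tow([(118,270),(385,372)])
da=a[1]-a[0];db=b[1]-b[0];ang=[np.arctan2(*v[::-1]) for v in(da,db)];print("slot dirs",ang)
u=da/np.linalg.norm(da)+db/np.linalg.norm(db);u/=np.linalg.norm(u);n=np.array([-u[1],u[0]])
print("width",(a.mean(0)-b.mean(0))@n,"mid",(a.mean(0)+b.mean(0))/2)
# bright components -> turnplate
roi=np.zeros_like(g);cv2.circle(roi,(256,168),45,255,-1)
dk=((g<125)&(roi>0)).astype(np.uint8)
c=max(cv2.findContours(dk,cv2.RETR_EXTERNAL,cv2.CHAIN_APPROX_NONE)[0],key=cv2.contourArea)
pts=np.array([W(q) for q in c[:,0]],np.float32)
print("collar",cv2.fitEllipse(pts))
P=[W2[:2] for W2 in(ray("wrist",m,q,.11) for q in((196,47),(338,64),(323,216),(183,204)))]
print(np.round(P,4)); f=(P[2]+P[3])/2;h=(P[0]+P[1])/2;print("panel yaw",np.arctan2(*(h-f)[::-1]),np.arctan2(*(P[3]-P[2])[::-1])-np.pi/2)
print(f+60/220*(h-f))
E
```

```text
slot dirs [np.float32(-1.938879), np.float32(-1.9466724)]
width 0.03889816 mid [ 0.5536102  -0.00096209]
collar ((0.5535075664520264, -0.00011057587107643485), (0.10205788165330887, 0.10325929522514343), 80.07229614257812)
[[ 0.7196  0.0791]
 [ 0.6974 -0.1123]
 [ 0.4823 -0.0981]
 [ 0.5006  0.1036]]
panel yaw -0.08900106864679601 -0.09064385655104923
[ 0.55062675 -0.00250303]
```

The axis is at about (0.5535, -0.0005) and the panel yaw is -0.09. The slot's dot end points at -1.94 rad, so the latch starts at about 0.28. Now I'll enter the slot at its dot end, press the panel down and follow the arc.

```bash
cat >>h.py <<'E'
A=np.array([.5535,-.0005]);PHI0,PHI1=-1.942,-3.232
def pose(phi,lat,z,al=.021):
    u=np.array([np.cos(phi),np.sin(phi)]);t=np.array([u[1],-u[0]])
    return np.r_[A+al*u+lat*t,z],R(phi+np.pi)
E
python3 - <<'E'
from h import *
print([None if q is None else np.round(q,2).tolist() for q in (r.solve_ik(*pose(f,l,.1)) for f,l in((PHI0,0),(PHI1,.012)))])
r.goto(*pose(PHI0,0,.16));r.hold(.3)
s=r.get_state();f0=s["force"];print(s["ee_pos"],f0)
r.move_l(pose(PHI0,0,.122)[0],rate=.08)
for z in np.r_[np.arange(.118,.1009,-.002),.1,.099,.098]:
    r.move_l(pose(PHI0,0,z)[0],rate=.02);s=r.get_state();f=s["force"]-f0
    print(round(z,4),s["ee_pos"].round(4),f.round(1))
    if f[2]>7 or abs(f[:2]).max()>8: break
print(s["clock"])
E
```

```text
[[-0.16, 0.31, 1.73, -0.0, 1.1, 0.21], [-0.11, 0.3, 1.76, -0.0, 1.09, 1.56]]
[ 0.54620845 -0.02007404  0.16044645] [-0.47881877 -0.60647544  0.18236714]
0.118 [ 0.5459 -0.0201  0.1181] [ 1.3 -0.2 -0.1]
0.116 [ 0.5458 -0.0201  0.1159] [ 1.   0.5 -0.6]
0.114 [ 0.5458 -0.02    0.1139] [ 0.3  0.7 -0.4]
0.112 [ 0.5459 -0.0201  0.1119] [ 1.   1.5 -0. ]
0.11 [ 0.546  -0.0201  0.1099] [0.3 0.2 1. ]
0.108 [ 0.546  -0.0201  0.108 ] [0.5 1.2 0.9]
0.106 [ 0.5459 -0.0201  0.106 ] [0.7 1.  1.7]
0.104 [ 0.5459 -0.0201  0.104 ] [0.2 0.9 2.9]
0.102 [ 0.5459 -0.02    0.102 ] [-0.3  0.5  3.3]
0.1 [ 0.5458 -0.0201  0.1   ] [-0.1  1.6  3.6]
0.099 [ 0.5458 -0.0201  0.099 ] [-0.1  0.9  3. ]
0.098 [ 0.5459 -0.0201  0.0988] [-1.4  1.2  8.8]
10.1
```

The tip is in the slot and the panel has reached its bottom stop (z about 0.099). Now I'll turn it.

```bash
python3 - <<'E'
from h import *
Z=.0987
f0=np.array([-.48,-.61,.18])
path=[(PHI0,l) for l in(.004,.008)]+[(p,.009) for p in np.linspace(PHI0,PHI1,12)[1:]]+[(PHI1,l) for l in(.010,.011,.012,.013,.014)]
for p,l in path:
    P,O=pose(p,l,Z);r.move_l(P,O,rate=.02 if l==.009 else .03)
    s=r.get_state();f=s["force"]-f0;t=np.array([np.sin(p),-np.cos(p)])
    print(round(p,2),l,(1e3*(s["ee_pos"]-P)).round(1),f.round(1),"tan",round(-f[:2]@t,1),round(s["clock"],1))
    if -f[:2]@t>12 or f[2]>25: print("stop");break
m=r.camera_model("wrist");p,d=r.capture("wrist")
cv2.imwrite("pics/w2.png",cv2.cvtColor(p,cv2.COLOR_RGB2BGR))
E
```

```text
-1.94 0.004 [ 1.3 -0.3  0.5] [ 3.4 -0.6  4.4] tan 3.3 10.4
-1.94 0.008 [0.3 0.  0.1] [3.3 0.8 4.8] tan 2.7 10.7
-2.06 0.009 [ 1.2 -0.2  0.2] [5.5 0.2 3.3] tan 4.8 11.0
-2.18 0.009 [ 1.3 -0.2  0.3] [ 5.  -0.8  3.7] tan 4.6 11.3
-2.29 0.009 [ 1.5 -0.4  0.3] [ 4.7 -2.1  3.2] tan 4.9 11.6
-2.41 0.009 [ 1.6 -0.7  0.3] [ 7.  -1.2  2.6] tan 5.5 11.8
-2.53 0.009 [ 1.6 -1.   0.3] [ 5.7 -2.3  3.7] tan 5.2 12.1
-2.65 0.009 [ 1.6 -1.3  0.3] [ 6.2 -3.2  2.9] tan 5.8 12.4
-2.76 0.009 [ 1.5 -1.6  0.3] [ 5.6 -3.6  2.7] tan 5.4 12.7
-2.88 0.009 [ 1.4 -1.9  0.3] [ 5.4 -4.4  2.8] tan 5.7 13.0
-3.0 0.009 [ 1.2 -2.2  0.3] [ 4.9 -5.4  3.6] tan 6.1 13.3
-3.11 0.009 [ 0.9 -2.4  0.2] [ 5.  -5.5  3.5] tan 5.6 13.6
-3.23 0.009 [ 0.6 -2.7  0.1] [ 4.2 -7.   4.8] tan 6.6 13.8
-3.23 0.01 [ 0.5 -3.6  0.1] [ 4.2 -8.7  4.2] tan 8.3 14.1
-3.23 0.011 [ 0.4 -4.6  0.2] [  3.  -11.1   4.1] tan 10.8 14.3
-3.23 0.012 [ 0.3 -5.5  0.2] [  4.4 -13.5   4.3] tan 13.0 14.6
stop
```

View pics/w2.png

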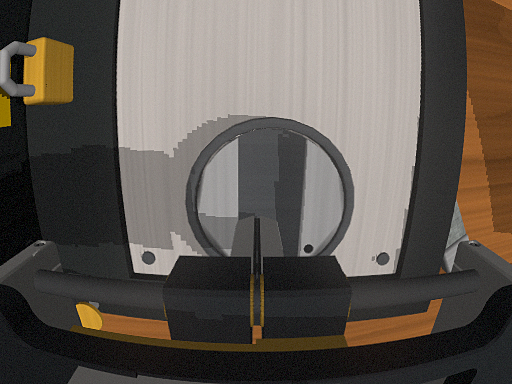

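The slot now runs square to the hinge (columns about 238 to 305), with the dot towards the front edge at (308,248). The rising force shows it has reached its stop. I'll back off the wall, lift straight up and check.

```bash
python3 - <<'E'
from h import *
r.move_l(pose(PHI1,.003,.0987)[0],rate=.03)
r.move_l(pose(PHI1,.003,.13)[0],rate=.05)
P=pose(PHI1,.003,.33)[0];r.move_l(P,rate=.15);r.hold(.3)
m=r.camera_model("wrist");p,d=r.capture("wrist");K=m["intrinsics"]
g=cv2.cvtColor(p,cv2.COLOR_RGB2GRAY)
cv2.imwrite("pics/w3.png",cv2.cvtColor(p,cv2.COLOR_RGB2BGR))
s=r.get_state();print(s["clock"],s["ee_pos"],s["force"])
E
```

```text
17.6917 [0.53278508 0.00439918 0.32975896] [-0.16335042  0.60277095 -0.78426232]
```

View pics/w3.png

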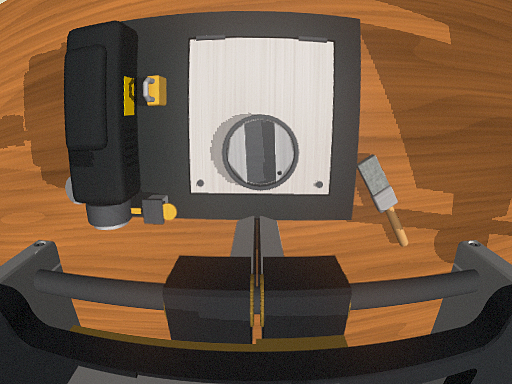

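The panel is down evenly and the slot looks nearly square to the hinge. I'll measure the slot angle and the panel height before handing in.

```bash
python3 - <<'E'
from h import *
m=r.camera_model("wrist");p,d=r.capture("wrist");K=m["intrinsics"];E=m["extrinsics"]
g=cv2.cvtColor(p,cv2.COLOR_RGB2GRAY)
def dep(u,v):
    D=np.median(d[v-2:v+3,u-2:u+3]);x=(u-K[0,2])/K[0,0];y=(v-K[1,2])/K[0,0];t=np.hypot(x,y);k=np.tan(t)/t if t>1e-6 else 1
    return (E@[x*k*D,y*k*D,D,1])[2].round(4)
print("front z",dep(215,185),dep(310,185),"hinge z",dep(215,55),dep(310,55),"deck",dep(350,150),dep(350,50))
L=[];Rr=[]
for v in range(130,174,3):
    b=np.where(g[v,228:296]<130)[0]+228; b=b[(b>236)&(b<288)]
    L.append(ray("wrist",m,(b.min(),v),.114)[:2]);Rr.append(ray("wrist",m,(b.max(),v),.114)[:2])
for q in(L,Rr):
    vx,vy,_,_=cv2.fitLine(np.array(q,np.float32),cv2.DIST_HUBER,0,.01,.01).ravel();a=np.arctan(vy/vx);print("slot yaw",a,"latch",np.pi/2-(a+.09))
E
```

```text
front z 0.1006 0.0999 hinge z 0.0994 0.0996 deck 0.0997 0.0995
slot yaw -0.04935535 latch 1.5301517
slot yaw -0.046919577 latch 1.5277159
```

The panel is flush (front and hinge both at about 0.100 m) and the latch is at about 1.53 rad.

```bash
python3 -c "
from plant import r
print(r.job_done())"
```

```text
the job is handed in; nothing more can be done
None
```

The panel is pressed flush and the fastener is turned to its stop (measured at about 1.53 of 1.571 rad), it stayed locked after release, the arm is clear, and the job is handed in; the verdict was not shown.

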